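# Oil the office paper punch and lock its lever down

### The job

Oil the big paper punch and lock it for storage: take the white overcap off the spray can and stand it, open end down, in the metal tray, then press the can's nozzle all the way down for a moment and let it spring back. Then push the punch's lever right down and push the locking pin in through the fork and the lever's lug until its head is fully home, leaving the cap in the tray and the other things on the table where they are.

Things in the scene. Friction and masses are not known exactly. Their poses are not given: they have to be found in the camera images.
- punch: heavy-duty lever paper punch, bolted down (fixed). Grey base 16 mm thick, spanning x -95 to +165 mm, y -75 to +75 mm of this frame. Origin at table height under the fork at its front end; x runs from the fork back to the hinge, y to the left, z up. Lever hinge: along y, at x = 120 mm, 105 mm above the table, between two upright plates
- fork (a point): middle of the fork, 60 mm above the table on the line of the pin holes, which runs along the punch's y. Axes as punch. The fork is two dark steel pieces, 50 mm long in x, tops 85 mm above the table: a guide block from y = -63 to -13 mm (hole 15.6 mm) and a cheek from y = 13 to 25 mm (hole 21 mm)
- punch_hinge (a point): centre of the lever's hinge axis; the lever swings about the punch's y axis through this point
- lever (a joint): angle of the punch's lever, rad: 0 = right down on its stop (lever level, its lug in the fork, 20 mm lug hole in line with the fork's holes); grows as the lever is raised, at most 1.2. Starts at 0.6 to 1.0, stays where it is left (stiff hinge); about 3 to 5 N on the grip pushes it down. The steel lever reaches from the hinge towards the fork and ends in the grip
- lever_grip (a point): middle of the top face of the lever's black rubber grip (62 mm long, 30 mm wide, 26 mm thick), 168 mm from the hinge axis along the lever and 13 mm above the lever's centre line through the hinge axis. Its axes are those of the lever. The grip ends 199 mm from the hinge axis; raised to 1.0 rad it reaches about 280 mm above the table
- pin: loose steel pin: shank 14 mm thick, 98 mm long, last 14 mm tapered; disc head 34 mm across, 12 mm thick. Origin at the centre of the underside of the head; y points from head to tip. Starts with 42 to 50 mm of shank in the guide block's hole, head out on the punch's -y side; slides to +y with under 2 N. Home: underside of head against the guide block (origin at y = -63 mm in the punch's frame).
- pin_head (a point): centre of the outer face of the pin's head, the face to push on (only once the lever is down); 12 mm outside the pin's origin. In the guide hole the head droops 2 to 4 mm until the pin is home
- can: short oil spray can, 66 mm across, clamped upright to the table beside the punch's hinge on the punch's +y side (fixed). Origin at table height on its axis, axes turned as the punch's. Its shoulder, on which the cap sits, is 92 mm above the table; the nozzle's spout points at the hinge (can's -y)
- cap: loose white plastic overcap of the can, upside-down cup 60 mm across, 50 mm tall, 2.5 mm wall, about 30 g, open below. It starts sitting loosely on the can's shoulder (its top 142 mm above the table), covering the nozzle; nothing latches it. Origin at the centre of its open lower rim, z up
- nozzle (a joint): how far the sprung nozzle on top of the can is pressed, m: 0 = up, 0.007 = fully down. It starts moving at about 2 N and is fully down at 6 N; it springs back when let go
- nozzle_top (a point): centre of the flat top of the white nozzle (28 mm across) on the can's axis, 126 mm above the table when up, 34 mm above the can's shoulder
- tray: shallow open aluminium tray, 130 x 130 mm outside, wall 15 mm high and 4 mm thick, floor about 4 mm thick, fixed, on the robot's right (-y). Origin under its centre at table height
- notepad: writing pad 100 x 140 x 12 mm, fixed; it and the tray may change places; origin under its centre
- stapler: black desk stapler, 150 mm long, loose bystander, origin under its centre
- sanitiser: clear bottle, 60 mm wide, 150 mm tall, white screw cap, loose bystander, origin under its centre
- mug: white mug, 80 mm wide, 90 mm tall, loose bystander, origin under its centre
- tape: black tape dispenser, 150 mm long, 90 mm tall, loose bystander, origin under its centre

How it is judged (in metres and radians):
On the way, in this order (a step that is already met when the one before it is completed fails the run):
1. the overcap stands upright (open end down) in the tray, let go (x of cap in the frame of tray between -0.05 and 0.05 m and y of cap in the frame of tray between -0.05 and 0.05 m and height (world z) of cap below 0.01 m and angle between cap's own z axis and vertical below 0.15 rad and linear speed of cap below 0.03 m/s and contact force between the fingers and cap below 0.1 N), for 0.2 s.
2. the nozzle is pressed down (5 mm or more) (value of joint nozzle above 0.005 m), for 0.1 s.
3. the nozzle is let go and has sprung back (value of joint nozzle below 0.001 m), for 0.1 s.
4. the lever is pushed right down (within 0.03 rad of its stop) (value of joint lever below 0.03 rad), for 0.2 s.
5. the pin's head is home against the guide block (y of pin in the frame of punch above -0.0665 m and value of joint lever below 0.03 rad), for 0.1 s.
At the end, for the whole second after the job is handed in: The overcap stands upright in the tray, open end down (centre within 50 mm of the tray's centre both ways), the nozzle is up, the lever is down within 0.03 rad of its stop, and the pin lies through guide block, lug and cheek with its head within 3.5 mm of the guide block; everything at rest (all of step 5 and x of cap in the frame of tray between -0.05 and 0.05 m and y of cap in the frame of tray between -0.05 and 0.05 m and height (world z) of cap below 0.01 m and angle between cap's own z axis and vertical below 0.15 rad and linear speed of cap below 0.03 m/s and value of joint nozzle below 0.001 m and y of pin in the frame of punch below -0.057 m and angle between the y axis of pin and the y axis of punch, either way round below 0.08 rad and z of pin in the frame of punch between 0.056 and 0.064 m and linear speed of pin below 0.02 m/s and velocity of joint lever below 0.05 rad/s); the robot touches nothing.
It fails at once if the stapler is shifted by more than 30 mm or tipped over (distance of stapler from where it was at the start of the episode above 0.03 m or angle between stapler's own z axis and vertical above 0.4 rad).
It fails at once if the sanitiser is shifted by more than 30 mm or tipped over (distance of sanitiser from where it was at the start of the episode above 0.03 m or angle between sanitiser's own z axis and vertical above 0.4 rad).
It fails at once if the mug is shifted by more than 30 mm or tipped over (distance of mug from where it was at the start of the episode above 0.03 m or angle between mug's own z axis and vertical above 0.4 rad).
It fails at once if the tape is shifted by more than 30 mm or tipped over (distance of tape from where it was at the start of the episode above 0.03 m or angle between tape's own z axis and vertical above 0.4 rad).
It also fails if it takes over 72 s, if anything falls off the work surface, if the arm or the gripper's body presses on something with over 40 N, if the wrist force passes 120 N, or if a joint passes its speed limit or range.

### The arm

A 6-joint arm with a two-finger parallel gripper is mounted at the origin on the work surface. World frame = base frame: x ahead of the robot, y to its left, z up, the work surface at z = 0. Lengths are in mm, angles in rad, forces in N, time in s.
With the tool pointing down it reaches from about 400 to 925 mm from the base axis. Payload 12.5 kg.
Tool frame: the origin (TCP) lies at the very end of the fingers, on their centre line; the grasp point (between the pads) lies 19 mm behind it; z points along the fingers, y is the line along which they close (so a half turn about z gives the same grasp; the last joint's range is limited). The gripper opens to 95 mm and grips with 3 to 60 N. Pads are 20 mm wide; open, the fingers measure 119 mm over their backs; the gripper's body (75 mm by 180 mm) begins 59 mm behind the grasp point.
Start: joints at [1.129, 0.491, 1.559, -0, 1.092, -0.106], TCP at [205.937, 590.116, 214.661] pointing down, gripper open.
Joint ranges: [-3.1, 3.1], [-0.84, 2.19], [0.05, 2.79], [-1.13, 4.28], [0.06, 2.93], [-2.69, 2.69]. Speed limits (rad/s): [2.22, 2.22, 2.79, 3.14, 3.14, 3.14].

### API

Orientations are given as [roll, pitch, yaw] about the fixed x, y, z axes, in that order (R = Rz(yaw) Ry(pitch) Rx(roll)).
In Python, from cell import env, sensors, read_camera, camera_info gives the robot as it stands (env), with the cameras as plain functions and the readings (sensors).
- The arm moves only by the shell command python3 steer.py 'ROWS'. ROWS is a JSON list of rows, 1 to 5 of them, each written [[dx, dy, dz], turn, opening]: dx, dy, dz in mm, then a turn about the tool's z in rad, then the opening from 0.0 (shut) to 1.0 (fully open); each row is the pose to reach, as a shift and turn from the pose commanded when the command began, along the tool's axes at that moment; what a row does not reach only later rows make up. A row lasts 1/12 s, in which the tool goes at most 41.7 mm and 0.125 rad, less where a joint would pass 70% of its speed; a pose out of reach is approached as far as the arm can. The fingers move at their own pace and stop on an object; the grip force is fixed at half the most. Time passes only in rows, so rows that do not move let the fingers close. It prints the time, the measured TCP pose, the force, the opening and the grip force at its end. Input that does not fit is refused with a message, and nothing moves.
- sensors.state(): the state, without advancing time (a new reading comes with each control period).
- read_camera(name): name is "scene" or "side" or "wrist"; returns (picture, depth): 400x640x3 uint8, red, green, blue; 400x640 float32, mm along the optical axis (not along the pixel's ray), 0 where there is no reading.
- camera_info(name): a dict with "vertical_fov" (degrees; the focal length in pixels is half the picture's height over the tangent of half this angle, whatever the lens; pixels are square), "cx", "cy" (the principal point, pixels), "dist_coeffs" ([k1, k2, p1, p2, k3] as OpenCV has them; the pictures are not rectified), "origin" and "attitude" of the camera in the world. Camera axes: x right, y down, z forward; pixel columns grow to the right and rows downward; lengths in mm; the calibration is good to about 2 mm. A picture is of the moment at which its call begins: read the wrist's pose just before it. camera_info takes no time and is no camera call; for the wrist camera it gives the pose at the moment of the call.
- env.job_done(): hands the job in; it is judged then, once.
The state is a dict: "t": time; "joints": joint angles; "qvel": joint speeds; "tau": joint torques, N m; "eef_pos": TCP position; "tcp_rot": TCP orientation; "ft_force": force on the tool from outside, world axes, zero at the start; "moment": the same for the moment, N m; "opening": opening from 0.0 (shut) to 1.0 (fully open); "grip_force": force on a finger pad.
Only numpy, scipy, OpenCV 4.12 (cv2) and the standard library are available. Lean on these libraries where they do the work, as an engineer would, in place of code of your own. Each camera call takes 0.05 s, during which the arm holds its last target. There are 200 camera calls.

## Working session

There is one attempt and no reset: what is moved stays moved. The work goes in short steps, Python scripts to look and compute and a shell command to move; the robot and the scene stay as the last step left them, time stands still between calls to the robot, and variables do not carry over. Pictures are saved under pics/ and viewed, at most 10 in all, crops included, and the job is handed in when it is done.

```bash
ls; mkdir -p pics; cat > h.py <<'E'
import numpy as np, cv2
from scipy.spatial.transform import Rotation as R
from cell import env, sensors, read_camera, camera_info
def cam(n):
    i=camera_info(n); p,d=read_camera(n); return i,p,d
def K(i):
    f=200/np.tan(np.radians(i["vertical_fov"])/2); return np.array([[f,0,i["cx"]],[0,f,i["cy"]],[0,0,1]])
def att(i):
    a=np.array(i["attitude"]); return a if a.shape==(3,3) else R.from_euler('xyz',a).as_matrix()
def rays(i,uv):
    q=cv2.undistortPoints(np.float64(uv).reshape(-1,1,2),K(i),np.float64(i["dist_coeffs"])).reshape(-1,2)
    return np.c_[q,np.ones(len(q))]
def cloud(i,d):
    v,u=np.mgrid[0:d.shape[0],0:d.shape[1]]
    r=rays(i,np.c_[u.ravel(),v.ravel()])*d.reshape(-1,1)
    return (r@att(i).T+np.array(i["origin"])).reshape(*d.shape,3)
def plane(i,uv,z):
    r=rays(i,uv)@att(i).T; o=np.array(i["origin"]); return o+r*((z-o[2])/r[:,2:])
E
python3 - <<'E'
from h import *
for n in ["scene","side","wrist"]:
    i,p,d=cam(n); print(n,i); cv2.imwrite(f"pics/{n}0.png",p[:,:,::-1]); np.savez(f"{n}0.npz",p=p,d=d,X=cloud(i,d))
s=sensors.state(); print(s)
E
```

```text
cell.py
pics
steer.py
scene {'vertical_fov': 50.765023069371864, 'cx': 316.3973009513759, 'cy': 194.41289723611803, 'dist_coeffs': array([0.03542873, 0.        , 0.        , 0.        , 0.        ]), 'origin': array([1136.2494825 ,  556.94383567,  916.47326704]), 'attitude': array([-2.36935111, -0.00882992,  2.37345343])}
side {'vertical_fov': 57.88013764143962, 'cx': 324.2302988476008, 'cy': 198.89775587972127, 'dist_coeffs': array([0.00605296, 0.        , 0.        , 0.        , 0.        ]), 'origin': array([ 124.9116893 , -524.63525417,  796.25345854]), 'attitude': array([-2.3799495 ,  0.01559364, -0.77793195])}
wrist {'vertical_fov': 69.45570402800533, 'cx': 321.5508699818375, 'cy': 200.0662470340075, 'dist_coeffs': array([0.00048376, 0.        , 0.        , 0.        , 0.        ]), 'origin': array([135.42200706, 614.95972138, 383.28377722]), 'attitude': array([2.87073878e+00, 1.10158733e-03, 1.23445413e+00])}
{'t': 0.15, 'joints': array([ 1.12940049e+00,  4.91385416e-01,  1.55932101e+00, -1.53457409e-05,
        1.09166759e+00, -1.05572579e-01]), 'qvel': array([ 0.00063289, -0.00256831, -0.00128349,  0.00053703,  0.00178509,
       -0.00098238]), 'tau': array([ 2.28513425e-03, -6.12895417e+01, -2.58281153e+01,  6.93083159e-02,
        4.72778280e-02, -8.81539381e-05]), 'eef_pos': array([205.85736315, 589.94001431, 214.21416877]), 'tcp_rot': array([-3.14081420e+00, -6.88016229e-05,  2.80577645e+00]), 'ft_force': array([0.1777056 , 0.36528911, 0.35851444]), 'moment': array([ 0.04131839, -0.02274076,  0.04229327]), 'grip_force': 0.0, 'opening': 0.9985737452808565}
```

View pics/scene0.png

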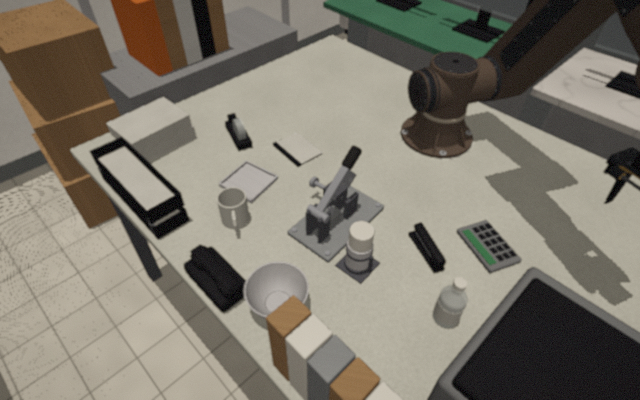

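View pics/side0.png

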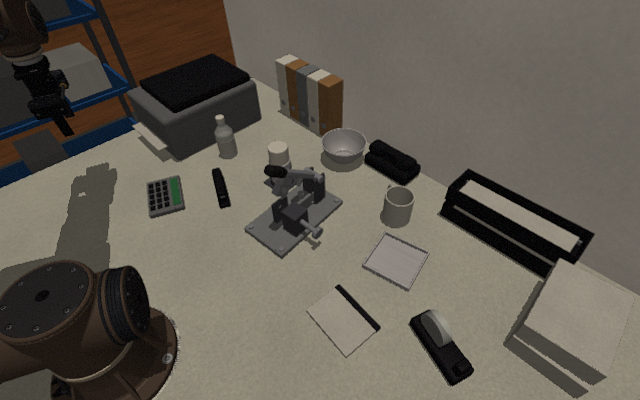

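The scene view shows the cap at (361,235), punch base around (336,215), grip at (352,157), pin head at (315,183), tray at (249,181) and notepad at (297,150). The side view agrees: cap (278,155), pin head (318,233), tray (396,260).

```bash
python3 - <<'E'
from h import *
for n,c,g,t,b in [("scene",(361,230),(352,157),(249,181),(350,222)),("side",(278,150),(272,171),(396,262),(262,228))]:
    z=np.load(n+"0.npz");X=z["X"];p=z["p"]
    for q in (c,g,t,b): print(n,q,X[q[1],q[0]].round(),p[q[1],q[0]])
A=np.concatenate([np.load(n+"0.npz")["X"].reshape(-1,3) for n in("scene","side")])
C=np.concatenate([np.load(n+"0.npz")["p"].reshape(-1,3) for n in("scene","side")]).astype(int)
np.savez("all.npz",A=A,C=C)
E
```

```text
scene (361, 230) [1136.  557.  916.] [201 195 181]
scene (352, 157) [501.  39. 218.] [35 30 30]
scene (249, 181) [ 626. -261.    6.] [179 173 167]
scene (350, 222) [527.  73.  14.] [128 129 124]
side (278, 150) [598. 160. 143.] [168 158 141]
side (272, 171) [474.  17. 231.] [24 20 17]
side (396, 262) [ 618. -271.    5.] [142 136 128]
side (262, 228) [439.  57.  17.] [98 97 92]
```

```bash
python3 - <<'E'
from h import *
def rect(P):
    (c,s,a)=cv2.minAreaRect(P[:,:2].astype(np.float32)); return np.round(c,1),np.round(s,1),round(a,2)
for n in("scene","side"):
    z=np.load(n+"0.npz");X=z["X"].reshape(-1,3);p=z["p"].reshape(-1,3).astype(int);ok=z["d"].ravel()>0
    near=lambda c,r: ok&(np.hypot(X[:,0]-c[0],X[:,1]-c[1])<r)
    tb=near((450,-50),60)&(abs(X[:,2])<8); print(n,"table z",np.median(X[tb,2]))
    def clean(m,zr=None):
        im=m.reshape(400,640).astype(np.uint8); k,l,s,_=cv2.connectedComponentsWithStats(im); return (l==1+np.argmax(s[1:,4])).ravel()
    m=clean(near((530,60),200)&(X[:,2]>11)&(X[:,2]<20)); print("base",m.sum(),rect(X[m]),np.median(X[m,2]))
    m=clean(near((600,160),60)&(X[:,2]>136)&(X[:,2]<150)); print("captop",m.sum(),rect(X[m]),np.median(X[m,2]))
    m=clean(near((620,-266),100)&(X[:,2]>2)&(X[:,2]<20)); print("tray",m.sum(),rect(X[m]),np.percentile(X[m,2],[5,50,95]))
    m=near((485,28),90)&(X[:,2]>120)&(X[:,2]<300)&(p.max(1)<60); m=clean(m)
    P=X[m]; print("grip",m.sum(),P.min(0).round(),P.max(0).round(),P[P[:,2].argmax()].round())
    m=near((530,60),170)&(X[:,2]>40)&(X[:,2]<100); 
    # candidates for the pin head: lowest y-side
    np.save(n+"_mid.npy",X[m])
E
```

```text
scene table z -1.4046166329047765
base 1915 (array([542.9,  37.5]), array([262.9, 150.1]), 4.9) 14.634347524724603
captop 396 (array([611.5, 178.3]), array([57.3, 57.2]), 69.24) 140.622597406541
tray 839 (array([ 622.5, -264.1]), array([140. , 133.4]), 11.73) [ 2.18298183  4.39696438 14.52048945]
grip 210 [478.  23. 194.] [524.  50. 236.] [484.  37. 236.]
side table z 0.07788089209202553
base 1299 (array([464.3,  27.9]), array([112.8, 151.1]), 6.17) 15.976149308528875
captop 226 (array([608.3, 174.6]), array([56.6, 56.8]), 89.06) 141.92328444189366
tray 2249 (array([ 632.6, -260.9]), array([152.3, 141.7]), 11.83) [ 2.45027901  4.86055651 15.33031925]
grip 536 [465.  14. 120.] [573.  42. 236.] [478.  35. 236.]
```

```bash
python3 - <<'E'
from h import *
a=cv2.imread("pics/scene0.png")[130:290,270:430];b=cv2.imread("pics/side0.png")[130:260,230:360]
b=cv2.resize(b,(390,480),interpolation=cv2.INTER_CUBIC)
a=cv2.resize(a,(400,480),interpolation=cv2.INTER_CUBIC)
cv2.imwrite("pics/crop.png",np.hstack([a,b]))
E
```

```text
(no output)
```

View pics/crop.png

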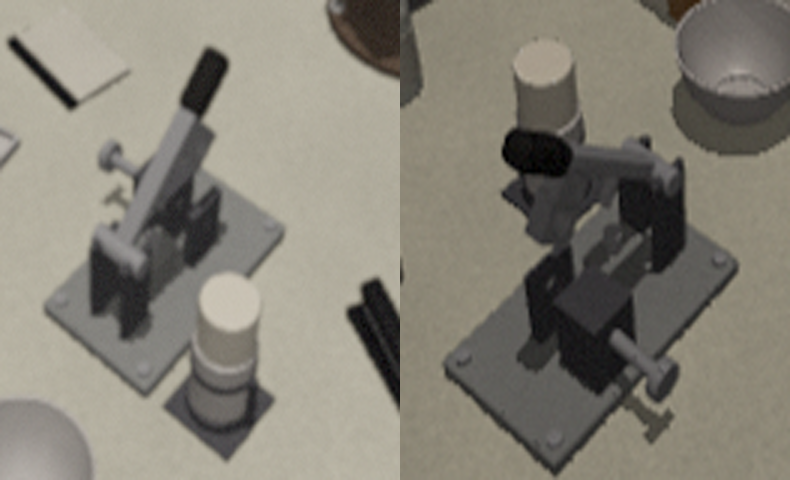

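The crop shows the punch with its fork towards the robot, the grip raised, and the pin head sticking out on the -y side. The can with its cap stands on the +y side of the hinge. The measurements agree with the given sizes, so I'm moving above the cap and turning so the fingers close along the punch's x.

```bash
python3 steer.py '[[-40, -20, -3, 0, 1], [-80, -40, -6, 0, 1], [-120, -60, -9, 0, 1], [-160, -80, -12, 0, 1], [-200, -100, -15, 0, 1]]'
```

```text
refused: ROWS must be rows with the three-number parts in brackets of their own. Nothing was moved.
```

I used the wrong layout. The manual says rows with the three-number parts in brackets of their own; once more.

```bash
python3 steer.py '[[[-40, -20, -3], 0, 1], [[-80, -40, -6], 0, 1], [[-120, -60, -9], 0, 1], [[-160, -80, -12], 0, 1], [[-200, -100, -15], 0, 1]]'; python3 steer.py '[[[-40, -20, -3], 0, 1], [[-80, -40, -6], 0, 1], [[-120, -60, -9], 0, 1], [[-160, -80, -12], 0, 1], [[-200, -100, -15], 0, 1]]'; python3 steer.py '[[[-27, -14, 0], 0.12, 1], [[-54, -28, 0], 0.24, 1], [[-80, -42, 0], 0.36, 1], [[-107, -57, 0], 0.48, 1], [[-107, -57, 0], 0.6, 1]]'; python3 steer.py '[[[0, 0, 0], 0.12, 1], [[0, 0, 0], 0.24, 1], [[0, 0, 0], 0.36, 1], [[0, 0, 0], 0.48, 1], [[0, 0, 0], 0.54, 1]]'; python3 steer.py '[[[0, 0, 0], 0, 1], [[0, 0, 0], 0, 1]]'
cat >> h.py <<'E'
def todelta(target,z=None):
    s=sensors.state(); M=R.from_euler('xyz',s["tcp_rot"]).as_matrix(); return (M.T@(np.array(target)-s["eef_pos"])).round(1)
E
python3 - <<'E'
from h import *
i,p,d=cam("wrist"); X=cloud(i,d); np.savez("w1.npz",p=p,d=d,X=X); cv2.imwrite("pics/w1.png",p[:,:,::-1])
s=sensors.state(); print(s["eef_pos"],s["tcp_rot"],i["origin"],i["attitude"])
m=((abs(X[...,2]-141)<6)&(d>0)&(np.hypot(X[...,0]-610,X[...,1]-176)<60)).astype(np.uint8)
P=X[m>0]; print(len(P),cv2.minEnclosingCircle(P[:,:2].astype(np.float32)),np.median(P[:,2]), P.mean(0))
E
```

```text
t: 0.57
eef_pos: [351.7, 439.5, 228.6]
tcp_rot: [-3.141, -0.0, 2.806]
ft_force: [0.5, 0.0, 0.9]
opening: 1.001
grip_force: 0.0
t: 0.98
eef_pos: [496.8, 290.3, 242.7]
tcp_rot: [3.142, -0.0, 2.806]
ft_force: [0.2, 1.3, 0.5]
opening: 0.998
grip_force: 0.0
t: 1.4
eef_pos: [580.8, 199.3, 241.9]
tcp_rot: [-3.141, 0.001, 2.197]
ft_force: [1.5, -0.2, 0.5]
opening: 0.998
grip_force: 0.0
t: 1.82
eef_pos: [577.9, 202.9, 242.3]
tcp_rot: [-3.141, -0.0, 1.659]
ft_force: [-0.3, -0.2, 0.5]
opening: 1.0
grip_force: 0.0
t: 1.98
eef_pos: [577.9, 203.0, 242.3]
tcp_rot: [-3.141, -0.0, 1.668]
ft_force: [0.2, 0.4, -0.6]
opening: 1.003
grip_force: 0.0
[577.95386462 202.94603668 242.39957224] [-3.14138326e+00 -2.83680410e-05  1.66828153e+00] [571.40160165 278.0999004  411.4996274 ] [2.87031053e+00 7.51011703e-04 9.67546260e-02]
2577 ((607.860107421875, 177.2999267578125), 29.784318923950195) 141.11910168586888 [607.24633857 179.0075146  140.95116465]
```

View pics/w1.png

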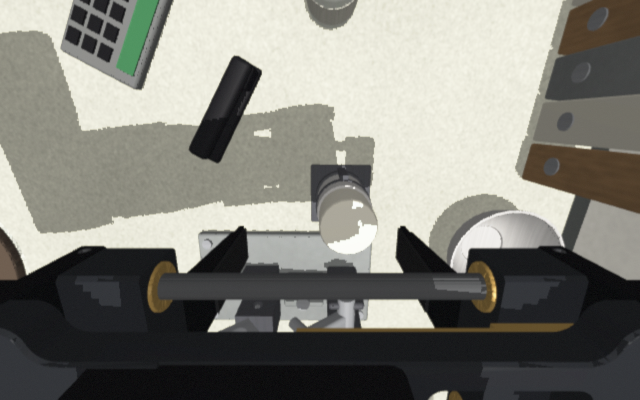

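The wrist view shows the cap top at (348,222), radius 29.8 mm, centre (608,177.5) at height 141. The punch base edges lie level in the picture, so the tool is aligned with the punch.

```bash
python3 - <<'E'
from h import *
z=np.load("w1.npz");X=z["X"];d=z["d"]
print(todelta((608,177.5,107)))
pts=[]
for u in range(206,300,3):
    c=[v for v in range(225,250) if d[v,u]>0 and X[v,u,2]>10]
    if c: pts.append(X[c[0],u])
pts=np.array(pts); k=np.polyfit(pts[:,0],pts[:,1],1); print("edge",k,np.arctan(k[0]),pts[:,2].mean(),np.std(pts[:,1]-np.polyval(k,pts[:,0])), pts[0],pts[-1])
for v in (240,243,246):
    r=[u for u in range(190,230) if d[v,u]>0 and X[v,u,2]>10][0]; print(X[v,r])
q=np.argwhere((X[...,2]>-3)&(X[...,2]<8)&(d>0)); 
S=np.load("scene0.npz");
for nm,(u,v) in dict(mug=(232,200),tape=(215,275)).items(): print(nm,S["X"][v,u])
E
```

```text
[-28.3  27.5 135.4]
edge [  0.40194609 -74.08600125] 0.38218291266477566 55.52983109486743 36.57090581796967 [415.39746365  99.66658052  10.45413594] [553.52287083 111.94656826  11.52904598]
[404.68382164  88.71416352  13.68267048]
[406.73753458  84.75775419  15.25223021]
[406.71652893  79.95292602  15.39570045]
mug [ 728.00692578 -201.02785481   40.65661643]
tape [915.49963929  -2.55455241  73.39755891]
```

```bash
python3 steer.py '[[[-28, 27.5, 0], 0, 1], [[-28, 27.5, 30], 0, 1], [[-28, 27.5, 60], 0, 1], [[-28, 27.5, 90], 0, 1], [[-28, 27.5, 120], 0, 1]]'; python3 steer.py '[[[0, 0, 10], 0, 1], [[0, 0, 10], 0, 1], [[0, 0, 10], 0, 0.4], [[0, 0, 10], 0, 0.4], [[0, 0, 10], 0, 0.4]]';  python3 steer.py '[[[0, 0, 0], 0, 0.4], [[0, 0, 0], 0, 0.4], [[0, 0, 0], 0, 0.4]]'
```

```text
t: 2.45
eef_pos: [608.0, 177.5, 121.3]
tcp_rot: [3.141, -0.0, 1.668]
ft_force: [-0.3, 0.2, 0.6]
opening: 1.0
grip_force: 0.0
t: 2.87
eef_pos: [608.8, 177.9, 114.5]
tcp_rot: [3.139, -0.0, 1.666]
ft_force: [-0.5, 0.7, 0.7]
opening: 0.842
grip_force: 0.0
t: 3.12
eef_pos: [608.2, 177.8, 113.2]
tcp_rot: [3.141, -0.0, 1.666]
ft_force: [0.7, 0.3, 2.6]
opening: 0.639
grip_force: 25.8
```

```bash
python3 steer.py '[[[0, 0, -15], 0, 0.4], [[0, 0, -50], 0, 0.4], [[0, 0, -90], 0, 0.4], [[0, 0, -130], 0, 0.4], [[0, 0, -140], 0, 0.4]]'; python3 steer.py '[[[0, 0, 0], 0, 0.4]]'; python3 - <<'E'
from h import *
s=sensors.state(); print(s["opening"],s["grip_force"],todelta((618,-263,260)))
# tray walls: outline at z~15
for n in("scene","side"):
    z=np.load(n+"0.npz");X=z["X"].reshape(-1,3);m=(z["d"].ravel()>0)&(np.hypot(X[:,0]-622,X[:,1]+263)<105)&(X[:,2]>8)&(X[:,2]<20)
    print(n,cv2.minAreaRect(X[m,:2].astype(np.float32)))
E
```

```text
t: 3.53
eef_pos: [609.6, 178.1, 259.3]
tcp_rot: [3.133, -0.001, 1.666]
ft_force: [0.5, -0.6, 0.1]
opening: 0.635
grip_force: 30.0
t: 3.62
eef_pos: [609.0, 177.9, 256.2]
tcp_rot: [3.135, -0.001, 1.666]
ft_force: [-0.1, -0.8, -1.3]
opening: 0.635
grip_force: 30.0
0.6345983128382563 29.999958537518978 [-439.8  -32.9   -4.2]
scene ((624.9228515625, -263.4534912109375), (133.21359252929688, 133.379150390625), 12.107912063598633)
side ((623.9431762695312, -264.8727111816406), (133.68228149414062, 130.40213012695312), 11.831796646118164)
```

```bash
python3 steer.py '[[[-40, -3, 0], 0, 0.4], [[-80, -6, 0], 0, 0.4], [[-120, -9, 0], 0, 0.4], [[-160, -12, 0], 0, 0.4], [[-200, -15, 0], 0, 0.4]]'; python3 steer.py '[[[-40, -3, 0], 0, 0.4], [[-80, -6, 0], 0, 0.4], [[-120, -9, 0], 0, 0.4], [[-160, -12, 0], 0, 0.4], [[-200, -15, 0], 0, 0.4]]';python3 steer.py '[[[-25, -2, 0], 0, 0.4], [[-40, -3, 0], 0, 0.4], [[-40, -3, 0], 0, 0.4], [[-40, -3, 0], 0, 0.4], [[-40, -3, 0], 0, 0.4]]'; python3 - <<'E'
from h import *
s=sensors.state(); print(s["opening"],s["grip_force"],todelta((618,-264,30)))
i,p,d=cam("wrist"); X=cloud(i,d); cv2.imwrite("pics/w2.png",p[:,:,::-1])
E
```

```text
t: 4.03
eef_pos: [611.2, -24.5, 250.5]
tcp_rot: [-3.139, -0.001, 1.666]
ft_force: [0.8, -0.0, -0.3]
opening: 0.632
grip_force: 30.0
t: 4.45
eef_pos: [615.2, -225.1, 250.4]
tcp_rot: [-3.139, -0.002, 1.666]
ft_force: [0.3, 0.5, -0.5]
opening: 0.633
grip_force: 30.0
t: 4.87
eef_pos: [616.9, -262.0, 251.8]
tcp_rot: [-3.141, -0.001, 1.667]
ft_force: [-0.3, -0.2, 0.2]
opening: 0.638
grip_force: 30.0
0.6382250834908235 29.99999139457941 [ -2.4   1.1 221.8]
```

View pics/w2.png

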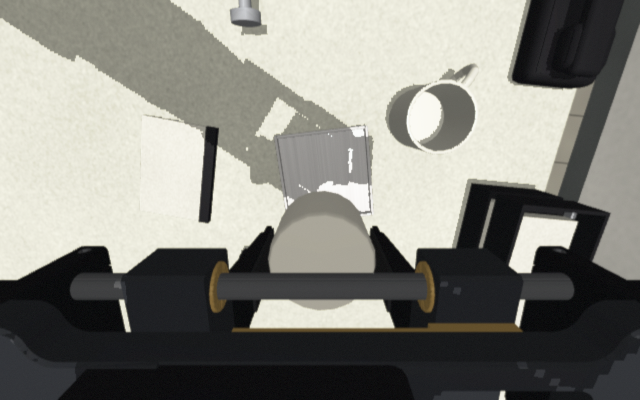

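The cap is held level at (320,240), over the tray at (325,170). The mug at (440,115) is clear, and the pin head shows at (245,12).

```bash
python3 steer.py '[[[-2, 1, 40], 0, 0.4], [[-2, 1, 80], 0, 0.4], [[-2, 1, 120], 0, 0.4], [[-2, 1, 160], 0, 0.4], [[-2, 1, 200], 0, 0.4]]'; python3 steer.py '[[[0, 0, 12], 0, 0.4], [[0, 0, 18], 0, 0.4], [[0, 0, 22], 0, 0.4], [[0, 0, 22], 0, 0.4], [[0, 0, 22], 0, 0.4]]'
```

```text
t: 5.33
eef_pos: [618.3, -263.5, 51.3]
tcp_rot: [3.141, 0.0, 1.668]
ft_force: [1.2, -0.3, -0.2]
opening: 0.633
grip_force: 30.0
t: 5.75
eef_pos: [619.1, -265.6, 32.7]
tcp_rot: [3.139, 0.002, 1.666]
ft_force: [-0.0, 0.7, 0.1]
opening: 0.636
grip_force: 30.0
```

```bash
python3 steer.py '[[[0, 0, 0], 0, 0.4], [[0, 0, 1.5], 0, 0.4], [[0, 0, 3], 0, 0.4], [[0, 0, 3], 0, 0.4]]'; python3 steer.py '[[[0, 0, 1], 0, 0.4], [[0, 0, 2], 0, 0.4], [[0, 0, 2], 0, 0.4]]'
```

```text
t: 6.08
eef_pos: [618.1, -265.4, 27.7]
tcp_rot: [3.141, 0.0, 1.666]
ft_force: [-0.0, -0.5, -0.6]
opening: 0.637
grip_force: 30.0
t: 6.33
eef_pos: [618.1, -265.3, 25.3]
tcp_rot: [-3.142, -0.0, 1.666]
ft_force: [1.5, -0.7, -0.4]
opening: 0.633
grip_force: 30.0
```

```bash
python3 steer.py '[[[0, 0, 1], 0, 0.4], [[0, 0, 1], 0, 0.4], [[0, 0, 1], 0, 0.4]]'
```

```text
t: 6.58
eef_pos: [618.1, -265.3, 25.2]
tcp_rot: [3.141, 0.0, 1.666]
ft_force: [-2.4, 1.0, 6.0]
opening: 0.634
grip_force: 30.0
```

Contact with the floor at the expected height, so I'm releasing and lifting.

```bash
python3 steer.py '[[[0, 0, 0], 0, 0.9], [[0, 0, 0], 0, 0.9], [[0, 0, 0], 0, 0.9], [[0, 0, 0], 0, 0.9], [[0, 0, 0], 0, 0.9]]'; python3 steer.py '[[[0, 0, -20], 0, 0.9], [[0, 0, -60], 0, 0.9], [[0, 0, -100], 0, 0.9], [[0, 0, -140], 0, 0.9], [[0, 0, -180], 0, 0.9]]'; python3 steer.py '[[[0, 0, -30], 0, 0], [[0, 0, -60], 0, 0], [[0, 0, -60], 0, 0], [[0, 0, -60], 0, 0]]'; python3 - <<'E'
from h import *
i,p,d=cam("scene"); X=cloud(i,d)
m=(d>0)&(np.hypot(X[...,0]-618,X[...,1]+264)<60)&(X[...,2]>40)&(X[...,2]<70); P=X[m]
print(len(P),P[:,2].max(),np.median(P[:,2]),cv2.minEnclosingCircle(P[P[:,2]>48][:,:2].astype(np.float32)))
print(sensors.state()["opening"],todelta((609,177.5,270)))
E
```

```text
t: 7.0
eef_pos: [618.1, -265.3, 24.3]
tcp_rot: [-3.141, -0.0, 1.666]
ft_force: [-0.2, -1.4, 0.4]
opening: 0.886
grip_force: 0.0
t: 7.42
eef_pos: [617.8, -265.2, 206.3]
tcp_rot: [-3.141, -0.0, 1.666]
ft_force: [-0.2, 0.2, -0.6]
opening: 0.904
grip_force: 0.0
t: 7.75
eef_pos: [618.4, -265.5, 266.1]
tcp_rot: [3.139, 0.002, 1.666]
ft_force: [0.6, -0.7, -0.6]
opening: 0.677
grip_force: 0.0
254 56.32910497986734 51.71269396202024 ((621.1820678710938, -263.9688720703125), 30.671783447265625)
0.6352286087170813 [441.6  33.1  -5.7]
```

The cap stands level in the tray at (620,-265), 6 mm from the centre. Next is the nozzle.

```bash
python3 steer.py '[[[40, 3, 0], 0, 0], [[80, 6, 0], 0, 0], [[120, 9, 0], 0, 0], [[160, 12, 0], 0, 0], [[200, 15, 0], 0, 0]]'; python3 steer.py '[[[40, 3, 0], 0, 0], [[80, 6, 0], 0, 0], [[120, 9, 0], 0, 0], [[160, 12, 0], 0, 0], [[200, 15, 0], 0, 0]]'; python3 steer.py '[[[22, 2, 0], 0, 0], [[22, 2, 0], 0, 0], [[22, 2, 0], 0, 0], [[22, 2, 0], 0, 0]]'; python3 - <<'E'
from h import *
i,p,d=cam("wrist"); X=cloud(i,d); cv2.imwrite("pics/w3.png",p[:,:,::-1]); np.savez("w3.npz",X=X,d=d,p=p)
m=(d>0)&(np.hypot(X[...,0]-609,X[...,1]-177)<45)
for a,b in((121,131),(86,97)):
    P=X[m&(X[...,2]>a)&(X[...,2]<b)]; print(len(P)); 
    if len(P)>5: print(np.median(P[:,2]),cv2.minEnclosingCircle(P[:,:2].astype(np.float32)),P.mean(0))
print(sensors.state()["opening"],sensors.state()["eef_pos"])
E
```

```text
t: 8.22
eef_pos: [613.2, -63.0, 262.6]
tcp_rot: [-3.139, -0.001, 1.665]
ft_force: [0.5, 0.5, 0.2]
opening: 0.284
grip_force: 0.0
t: 8.63
eef_pos: [609.1, 137.6, 262.7]
tcp_rot: [-3.139, 0.0, 1.666]
ft_force: [1.0, -1.0, 0.4]
opening: 0.004
grip_force: 0.0
t: 8.97
eef_pos: [609.7, 157.2, 263.3]
tcp_rot: [-3.14, 0.0, 1.666]
ft_force: [0.3, -0.1, 0.4]
opening: 0.005
grip_force: 0.0
506
125.05321539998715 ((607.9278564453125, 176.94454956054688), 13.961536407470703) [607.71443818 177.4067836  125.04332733]
1356
91.47333913358173 ((607.8070068359375, 176.623779296875), 33.09766387939453) [607.51534819 180.15431976  92.45145141]
0.0022743185353229158 [609.79879547 156.7788772  263.6071294 ]
```

View pics/w3.png

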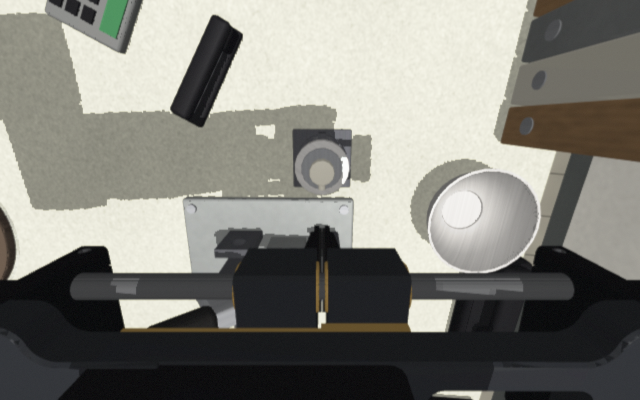

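The nozzle is at (321,172) in the wrist view: centre (608,177), radius 14.0 mm, height 125. That agrees with the given sizes.

```bash
python3 steer.py '[[[20, 0, 0], 0, 0], [[20, 0, 35], 0, 0], [[20, 0, 70], 0, 0], [[20, 0, 105], 0, 0], [[20, 0, 125], 0, 0]]'; python3 steer.py '[[[0, 0, 0], 0, 0], [[0, 0, 4], 0, 0], [[0, 0, 8], 0, 0], [[0, 0, 8], 0, 0]]'; python3 steer.py '[[[0, 0, 3], 0, 0], [[0, 0, 6], 0, 0], [[0, 0, 6], 0, 0], [[0, 0, 6], 0, 0]]'
```

```text
t: 9.43
eef_pos: [606.8, 175.9, 135.8]
tcp_rot: [-3.138, 0.0, 1.664]
ft_force: [0.7, -0.4, 0.2]
opening: 0.002
grip_force: 0.0
t: 9.77
eef_pos: [608.5, 177.3, 132.4]
tcp_rot: [3.14, -0.0, 1.665]
ft_force: [-0.1, 0.2, 0.2]
opening: 0.006
grip_force: 0.0
t: 10.1
eef_pos: [608.3, 177.7, 126.0]
tcp_rot: [3.141, -0.0, 1.666]
ft_force: [0.8, -0.8, 2.2]
opening: 0.001
grip_force: 0.9
```

```bash
python3 steer.py '[[[0, 0, 3], 0, 0], [[0, 0, 6], 0, 0], [[0, 0, 7], 0, 0], [[0, 0, 7], 0, 0], [[0, 0, 7], 0, 0]]'
```

```text
t: 10.52
eef_pos: [608.3, 177.8, 119.3]
tcp_rot: [3.14, -0.0, 1.666]
ft_force: [-0.8, -0.7, 9.7]
opening: 0.007
grip_force: 4.8
```

```bash
python3 steer.py '[[[0, 0, 1], 0, 0], [[0, 0, 1], 0, 0], [[0, 0, 1], 0, 0]]'; python3 steer.py '[[[0, 0, -10], 0, 0], [[0, 0, -40], 0, 0], [[0, 0, -80], 0, 0], [[0, 0, -120], 0, 0], [[0, 0, -150], 0, 0]]'; python3 steer.py '[[[0, 0, 0], 0, 0], [[0, 0, 0], 0, 0]]'; python3 - <<'E'
from h import *
O=np.array([508,33.5,0]);y=.089;M=R.from_euler('z',y).as_matrix()
for n in("scene","side"):
    i,p,d=cam(n); X=(cloud(i,d)-O)@M
    m=(d>0)&(abs(X[...,1])<30)&(X[...,0]<30)&(X[...,0]>-100)&(X[...,2]>150)&(X[...,2]<300)&(p.max(2)<70)
    k,l,s,_=cv2.connectedComponentsWithStats(m.astype(np.uint8)); P=X[l==1+np.argmax(s[1:,4])]
    print(n,len(P),P.min(0).round(),P.max(0).round())
    r=P[:,[0,2]]-[120,105]
    for a in np.arange(.55,.8,.02):
        h=r@[np.sin(a),np.cos(a)]; l_=r@[-np.cos(a),np.sin(a)]; top=np.percentile(h,97); print(round(a,2),"top",top.round(1),"end",np.percentile(l_,98).round(1), "slope",np.polyfit(l_[h>top-5],h[h>top-5],1)[0].round(3))
    # pin head
    m=(d>0)&(X[...,1]<-95)&(X[...,1]>-150)&(abs(X[...,0])<30)&(X[...,2]>30)&(X[...,2]<90); P=X[m]; print("pin",len(P),P.min(0).round(1),P.max(0).round(1),np.median(P,0).round(1))
print(sensors.state()["eef_pos"],todelta((502,33,270)))
E
```

```text
t: 10.77
eef_pos: [608.4, 177.8, 119.2]
tcp_rot: [3.14, -0.0, 1.666]
ft_force: [-4.2, -2.4, 17.0]
opening: 0.002
grip_force: 8.7
t: 11.18
eef_pos: [608.0, 177.9, 270.4]
tcp_rot: [3.14, -0.0, 1.666]
ft_force: [-0.1, 0.0, 0.5]
opening: 0.007
grip_force: 0.0
t: 11.35
eef_pos: [608.2, 177.9, 268.7]
tcp_rot: [3.139, -0.0, 1.666]
ft_force: [-0.1, -0.4, 0.2]
opening: 0.002
grip_force: 0.0
scene 37 [-26. -10. 214.] [  0.   5. 236.]
0.55 top 37.3 end 191.9 slope 0.083
0.57 top 33.6 end 192.5 slope 0.074
0.59 top 29.9 end 193.1 slope 0.054
0.61 top 26.1 end 193.6 slope 0.045
0.63 top 22.3 end 194.0 slope 0.028
0.65 top 18.5 end 194.3 slope 0.027
0.67 top 14.7 end 194.6 slope 0.014
0.69 top 11.1 end 194.8 slope 0.011
0.71 top 7.3 end 194.9 slope -0.008
0.73 top 3.6 end 194.9 slope -0.028
0.75 top 0.0 end 194.8 slope -0.048
0.77 top -3.3 end 194.7 slope -0.047
0.79 top -6.7 end 194.5 slope -0.067
pin 99 [ -15.2 -126.1   39.6] [ 16.5 -95.2  74. ] [   3.8 -113.3   60.9]
side 458 [-44. -18. 150.] [ 29.  11. 237.]
0.55 top 34.2 end 200.0 slope 0.054
0.57 top 30.4 end 200.4 slope 0.04
0.59 top 26.6 end 200.7 slope 0.024
0.61 top 22.9 end 200.9 slope 0.009
0.63 top 19.2 end 201.1 slope -0.002
0.65 top 15.7 end 201.3 slope -0.004
0.67 top 12.2 end 201.4 slope -0.01
0.69 top 8.7 end 201.4 slope -0.022
0.71 top 5.3 end 201.3 slope -0.037
0.73 top 1.9 end 201.2 slope -0.04
0.75 top -1.4 end 201.0 slope -0.055
0.77 top -4.6 end 200.7 slope -0.062
0.79 top -7.8 end 200.4 slope -0.074
pin 129 [ -20.2 -127.2   40.4] [ 14.7 -95.3  76.2] [  -6.9 -122.4   63.1]
[607.43224816 177.69119212 266.1124156 ] [-134.  -118.7   -3.6]
```

Nozzle pressed to its stop and released. The lever fits 0.67 rad, with grip top at 13 mm and end at about 200 mm. The pin head's outer face is near y=-125, and the punch origin is about (507.5,31.5).

```bash
python3 steer.py '[[[-32, -24, 0], 0, 0], [[-64, -48, 0], 0, 0], [[-96, -72, 0], 0, 0], [[-128, -96, 0], 0, 0], [[-136, -104, 0], 0, 0]]'; python3 steer.py '[[[0, 0, 10], 0, 0], [[0, 0, 25], 0, 0], [[0, 0, 25], 0, 0], [[0, 0, 25], 0, 0]]'; python3 - <<'E'
from h import *
O=np.array([507.5,31.5,0]);M=R.from_euler('z',.089).as_matrix(); print((sensors.state()["eef_pos"]-O)@M)
E
```

```text
t: 11.87
eef_pos: [514.5, 29.5, 265.9]
tcp_rot: [-3.138, -0.0, 1.664]
ft_force: [1.7, -0.1, -0.5]
opening: 0.005
grip_force: 0.0
t: 12.2
eef_pos: [517.5, 33.3, 241.0]
tcp_rot: [-3.139, -0.001, 1.666]
ft_force: [-0.2, -0.2, 0.2]
opening: 0.008
grip_force: 0.0
[ 10.07104367   0.88063707 241.04184868]
```

```bash
python3 steer.py '[[[0, 0, 10], 0, 0], [[0, 0, 20], 0, 0], [[0, -5, 28], 0, 0], [[0, -11, 36], 0, 0], [[0, -17, 45], 0, 0]]'; python3 steer.py '[[[0, -5, 10], 0, 0], [[0, -10, 19], 0, 0], [[0, -15, 29], 0, 0], [[0, -18, 37], 0, 0], [[0, -20, 45], 0, 0]]'; python3 steer.py '[[[0, -2, 7], 0, 0], [[0, -5, 15], 0, 0], [[0, -7, 21], 0, 0], [[0, -8, 24], 0, 0]]'
```

```text
t: 12.62
eef_pos: [499.9, 31.1, 196.8]
tcp_rot: [3.141, -0.0, 1.666]
ft_force: [0.4, 0.4, 2.5]
opening: 0.005
grip_force: 1.1
t: 13.03
eef_pos: [479.8, 29.0, 151.9]
tcp_rot: [-3.141, -0.0, 1.666]
ft_force: [-0.6, 0.2, 2.7]
opening: 0.002
grip_force: 1.0
t: 13.37
eef_pos: [472.4, 28.2, 127.7]
tcp_rot: [-3.141, -0.0, 1.666]
ft_force: [1.9, 0.1, 2.1]
opening: 0.004
grip_force: 0.8
```

```bash
python3 steer.py '[[[0, 0, 3], 0, 0], [[0, 0, 6], 0, 0], [[0, 0, 8], 0, 0], [[0, 0, 8], 0, 0]]';  python3 steer.py '[[[0, 0, 1], 0, 0], [[0, 0, 2], 0, 0], [[0, 0, 2], 0, 0], [[0, 0, 2], 0, 0]]'
```

```text
t: 13.7
eef_pos: [472.5, 28.2, 120.2]
tcp_rot: [-3.141, -0.0, 1.666]
ft_force: [-0.1, -0.2, 0.4]
opening: 0.009
grip_force: 0.0
t: 14.03
eef_pos: [472.7, 28.2, 118.5]
tcp_rot: [3.141, -0.0, 1.666]
ft_force: [0.3, 0.1, -0.4]
opening: 0.004
grip_force: 0.0
```

```bash
python3 steer.py '[[[0, 0, 1], 0, 0], [[0, 0, 2], 0, 0], [[0, 0, 2], 0, 0], [[0, 0, 2], 0, 0]]';  python3 steer.py '[[[0, 0, 1], 0, 0], [[0, 0, 2], 0, 0], [[0, 0, 2], 0, 0], [[0, 0, 2], 0, 0]]'
```

```text
t: 14.37
eef_pos: [472.8, 28.2, 118.1]
tcp_rot: [3.14, 0.0, 1.666]
ft_force: [-6.9, 0.4, 25.5]
opening: 0.008
grip_force: 12.3
t: 14.7
eef_pos: [472.8, 28.2, 117.8]
tcp_rot: [3.139, 0.001, 1.666]
ft_force: [-15.1, -0.3, 52.8]
opening: 0.002
grip_force: 26.3
```

Lever is on its stop at grip height 118. Backing off, then moving beside the pin head.

```bash
python3 steer.py '[[[0, 0, -15], 0, 0], [[0, 0, -45], 0, 0], [[0, 0, -45], 0, 0]]'; python3 steer.py '[[[-40, 8, 0], 0, 0], [[-80, 17, 0], 0, 0], [[-120, 26, 0], 0, 0], [[-160, 35, 0], 0, 0], [[-168, 36, 0], 0, 0]]'; python3 steer.py '[[[0, 0, 0], 0, 0], [[0, 0, 0], 0, 0]]'; python3 - <<'E'
from h import *
O=np.array([507.5,31.5,0]);M=R.from_euler('z',.089).as_matrix(); print((sensors.state()["eef_pos"]-O)@M)
for n in("side","scene","wrist"):
    i,p,d=cam(n); X=(cloud(i,d)-O)@M; 
    if n=="side": cv2.imwrite("pics/s2.png",cv2.resize(p[120:270,190:390,::-1],None,fx=4,fy=4))
    m=(d>0)&(X[...,1]<-95)&(X[...,1]>-145)&(abs(X[...,0])<30)&(X[...,2]>30)&(X[...,2]<90); P=X[m]; print(n,"pin",len(P))
    if len(P)>9: print(np.percentile(P,[2,50,98],axis=0).round(1))
    m=(d>0)&(abs(X[...,1])<12)&(X[...,0]<-25)&(X[...,0]>-75)&(X[...,2]>100)&(X[...,2]<135);P=X[m];print("grip",len(P))
    if len(P)>9: print(np.polyfit(P[:,0],P[:,2],1), np.median(P[:,2]))
E
```

```text
t: 14.95
eef_pos: [474.3, 28.1, 163.3]
tcp_rot: [3.136, 0.001, 1.666]
ft_force: [0.6, 0.3, 0.5]
opening: 0.008
grip_force: 0.0
t: 15.37
eef_pos: [526.1, -140.6, 159.1]
tcp_rot: [3.14, 0.001, 1.663]
ft_force: [-1.8, -0.2, -0.0]
opening: 0.0
grip_force: 0.0
t: 15.53
eef_pos: [523.8, -135.4, 158.9]
tcp_rot: [-3.141, -0.001, 1.665]
ft_force: [-0.7, 0.5, 0.9]
opening: 0.004
grip_force: 0.0
[   1.41249725 -167.66723066  158.91974606]
side pin 125
[[ -18.7 -124.1   43. ]
 [  -5.7 -120.6   62.7]
 [  11.   -96.2   73.6]]
grip 150
[5.80217624e-03 1.17306134e+02] 117.4378019007443
scene pin 96
[[ -13.1 -122.8   43.5]
 [   4.4 -111.3   61.3]
 [  16.1  -95.3   72.1]]
grip 108
[-2.04682066e-02  1.14967123e+02] 116.05002536418338
wrist pin 831
[[ -18.8 -122.8   52.2]
 [  -3.1 -112.7   64.7]
 [  12.3  -96.4   72.2]]
grip 0
```

View pics/s2.png

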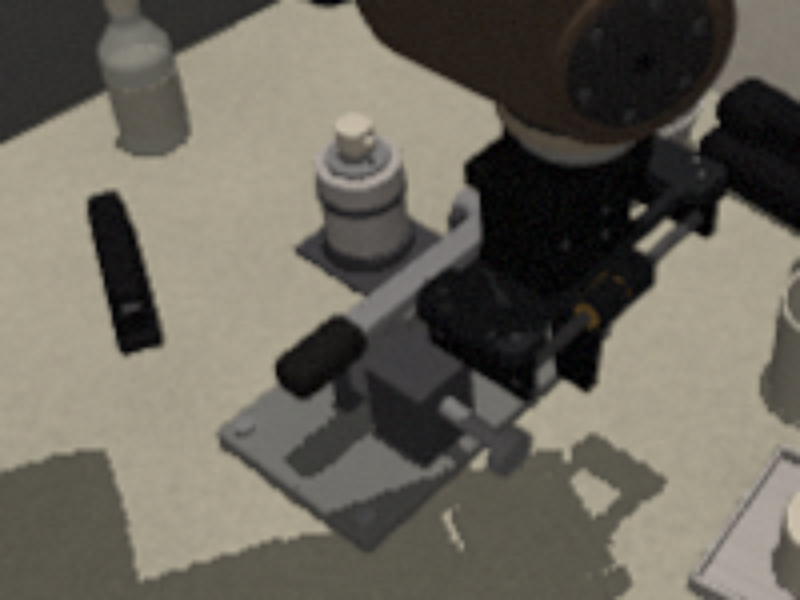

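The lever is level at grip height 117, and the pin head is at about (507,450) in the crop. Its outer face is at y=-124 and its centre at x=-2.5, z=57. Descending beside it and pushing.

```bash
python3 steer.py '[[[0, -2, 25], 0, 0], [[0, -4, 60], 0, 0], [[0, -4, 95], 0, 0], [[0, -4, 112], 0, 0], [[0, -4, 112], 0, 0]]'; python3 steer.py '[[[8, 0, 0], 0, 0], [[16, 0, 0], 0, 0], [[24, 0, 0], 0, 0], [[30, 0, 0], 0, 0], [[36, 0, 0], 0, 0]]'; python3 steer.py '[[[4, 0, 0], 0, 0], [[8, 0, 0], 0, 0], [[12, 0, 0], 0, 0], [[16, 0, 0], 0, 0], [[16, 0, 0], 0, 0]]'
```

```text
t: 16.1
eef_pos: [518.7, -134.2, 44.5]
tcp_rot: [-3.137, -0.003, 1.667]
ft_force: [-1.1, 0.1, 0.4]
opening: 0.005
grip_force: 0.0
t: 16.52
eef_pos: [517.4, -99.3, 48.6]
tcp_rot: [3.14, 0.001, 1.667]
ft_force: [0.2, -1.6, 0.8]
opening: 0.002
grip_force: 0.7
t: 16.93
eef_pos: [515.2, -83.6, 47.5]
tcp_rot: [-3.141, -0.0, 1.666]
ft_force: [0.4, -0.4, -0.3]
opening: 0.004
grip_force: 0.0
```

```bash
python3 steer.py '[[[4, 0, 0], 0, 0], [[8, 0, 0], 0, 0], [[12, 0, 0], 0, 0], [[15, 0, 0], 0, 0], [[15, 0, 0], 0, 0]]'; python3 steer.py '[[[3, 0, 0], 0, 0], [[6, 0, 0], 0, 0], [[8, 0, 0], 0, 0], [[8, 0, 0], 0, 0]]';  python3 -c "
from h import *
O=np.array([507.5,31.5,0]);M=R.from_euler('z',.089).as_matrix(); print((sensors.state()['eef_pos']-O)@M)"
```

```text
t: 17.35
eef_pos: [513.9, -68.7, 47.5]
tcp_rot: [-3.141, -0.0, 1.666]
ft_force: [0.1, 0.4, -0.5]
opening: 0.003
grip_force: 0.0
t: 17.68
eef_pos: [513.2, -60.9, 47.5]
tcp_rot: [-3.142, -0.0, 1.666]
ft_force: [-0.3, -0.3, -0.2]
opening: 0.001
grip_force: 0.0
[ -2.55834741 -92.58563153  47.51148253]
```

```bash
python3 steer.py '[[[2, 0, 0], 0, 0], [[4, 0, 0], 0, 0], [[4, 0, 0], 0, 0], [[4, 0, 0], 0, 0]]'; python3 steer.py '[[[1, 0, 0], 0, 0], [[2, 0, 0], 0, 0], [[2, 0, 0], 0, 0], [[2, 0, 0], 0, 0]]';  python3 steer.py '[[[1, 0, 0], 0, 0], [[2, 0, 0], 0, 0], [[2, 0, 0], 0, 0], [[2, 0, 0], 0, 0]]'; python3 -c "
from h import *
O=np.array([507.5,31.5,0]);M=R.from_euler('z',.089).as_matrix(); print((sensors.state()['eef_pos']-O)@M)"
```

```text
t: 18.02
eef_pos: [512.9, -57.3, 47.5]
tcp_rot: [-3.142, -0.0, 1.666]
ft_force: [-0.9, 1.0, 0.2]
opening: 0.008
grip_force: 0.0
t: 18.35
eef_pos: [512.7, -55.3, 47.5]
tcp_rot: [3.142, -0.0, 1.666]
ft_force: [0.3, -0.6, 0.6]
opening: 0.0
grip_force: 0.0
t: 18.68
eef_pos: [512.5, -53.4, 47.5]
tcp_rot: [3.142, -0.0, 1.666]
ft_force: [0.1, -1.4, -0.9]
opening: 0.004
grip_force: 0.7
[ -2.56237168 -85.00039759  47.5007744 ]
```

```bash
python3 steer.py '[[[1, 0, 0], 0, 0], [[2, 0, 0], 0, 0], [[2, 0, 0], 0, 0]]'; python3 steer.py '[[[1, 0, 0], 0, 0], [[2, 0, 0], 0, 0], [[2, 0, 0], 0, 0], [[2, 0, 0], 0, 0]]'
```

```text
t: 18.93
eef_pos: [512.6, -53.2, 47.6]
tcp_rot: [3.141, 0.002, 1.667]
ft_force: [-2.7, -20.7, -1.1]
opening: 0.002
grip_force: 9.9
t: 19.27
eef_pos: [512.6, -53.1, 47.6]
tcp_rot: [3.141, 0.004, 1.667]
ft_force: [-4.9, -38.7, -2.3]
opening: 0.006
grip_force: 18.6
```

A rigid stop at y=-85, as predicted for head home. Backing off and checking.

```bash
python3 steer.py '[[[-10, 0, 0], 0, 0], [[-40, 0, 0], 0, 0], [[-80, 0, 0], 0, 0], [[-80, 0, -40], 0, 0], [[-80, 0, -80], 0, 0]]'; python3 steer.py '[[[-30, 0, -40], 0, 0], [[-60, 0, -80], 0, 0], [[-60, 0, -80], 0, 0], [[-60, 0, -80], 0, 0]]'; python3 - <<'E'
from h import *
O=np.array([507.5,31.5,0]);M=R.from_euler('z',.089).as_matrix()
ims=[]
for n in("side","scene"):
    i,p,d=cam(n); W=cloud(i,d); X=(W-O)@M
    m=(d>0)&(X[...,1]<-66)&(X[...,1]>-120)&(abs(X[...,0])<30)&(X[...,2]>30)&(X[...,2]<84); P=X[m]; print(n,"pin",len(P),np.percentile(P,[2,50,98],axis=0).round(1))
    m=(d>0)&(abs(X[...,1])<12)&(X[...,0]<-25)&(X[...,0]>-75)&(X[...,2]>100)&(X[...,2]<135);P=X[m];print("grip",np.median(P[:,2]))
    m=(d>0)&(np.hypot(W[...,0]-620,W[...,1]+264)<60)&(W[...,2]>48)&(W[...,2]<70); P=W[m]; print("cap",len(P),len(P) and (np.median(P[:,2]),cv2.minEnclosingCircle(P[:,:2].astype(np.float32))))
    m=(d>0)&(np.hypot(W[...,0]-608,W[...,1]-177)<14)&(W[...,2]>105); print("nozzle",np.percentile(W[m][:,2],90) if m.any() else None)
    y,x=(130,240) if n=="side" else (120,210)
    ims.append(cv2.resize(p[y:y+160,x:x+200,::-1],(400,320)))
cv2.imwrite("pics/end.png",np.hstack(ims))
E
```

```text
t: 19.68
eef_pos: [518.7, -130.5, 126.2]
tcp_rot: [-3.136, -0.003, 1.663]
ft_force: [0.3, -0.1, -0.4]
opening: 0.006
grip_force: 0.0
t: 20.02
eef_pos: [526.6, -191.0, 210.9]
tcp_rot: [3.136, 0.003, 1.664]
ft_force: [-1.2, -0.3, -0.4]
opening: 0.008
grip_force: 0.0
side pin 88 [[-18.3 -75.2  45.6]
 [ -4.6 -73.3  63.5]
 [ 12.1 -66.4  77.4]]
grip 117.35246187286678
cap 384 (np.float64(54.02066142489622), ((618.505126953125, -266.6610107421875), 30.05892562866211))
nozzle 127.14057640198246
scene pin 17 [[-10.7 -73.7  55.6]
 [  4.6 -70.8  72.3]
 [ 16.6 -67.9  75.7]]
grip 116.1046673720001
cap 209 (np.float64(52.0093793434944), ((622.7547607421875, -265.6904602050781), 30.698476791381836))
nozzle 126.59811155348545
```

View pics/end.png

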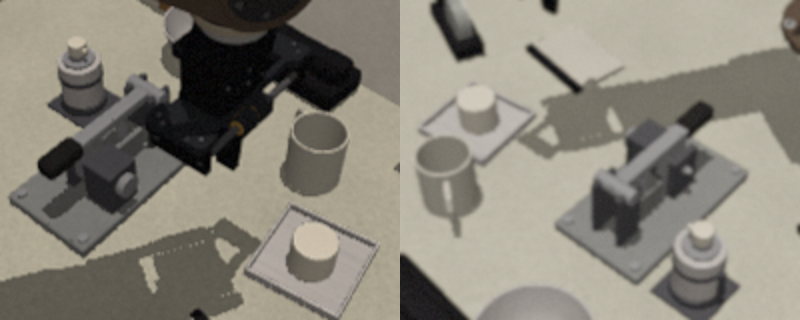

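The head is flush on the guide block at (125,185), and the pin tip shows through the cheek at (685,178). The lever is level, the nozzle is up and the cap stands in the tray.

```bash
python3 -c "
from cell import env, sensors, read_camera, camera_info
print(env.job_done())"
```

```text
the job is handed in; nothing more can be done
None
```

The job is handed in, with no verdict shown; the last images showed the cap upright in the tray, the nozzle sprung back up, the lever down and the pin's head fully home.

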